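# Stack the red trial-lens tray in the eye clinic

### The job

Pick up the white tray with the red handle and red-rimmed trial lenses and stack it on the dark grey bottom tray, so that all four of its corner pins drop fully into the blue corner sockets and it sits level. Carry it level, set it down gently without dropping it, and let go. Leave the tray with the black handle alone, and the bottom tray where it stands.

Things in the scene. Friction and masses are not known exactly. Their poses are not given: they have to be found in the camera images.
- red_tray: Tray to stack: white deck 160 mm (along x) x 120 mm (y), red-rimmed lenses fixed flat on it, red handle, standing on four red corner pins 10 mm in diameter, 24 mm long, at x = +-60, y = +-42 mm. Origin: centre, at the level of the pin tips (z = 0 on the table), z up. Deck's top 28 mm, edge rim's top 34 mm above the origin. Same when turned half round. 0.17 to 0.35 kg.
- red_grip (a point): Point to grip on the red handle: centred, 58 mm above the red tray's origin. The handle is an upright rib 64 mm long along the tray's x, 14 mm thick along y, from 28 to 73 mm above that origin. Pinch it from above across its thickness, fingertips at least 36 mm above that origin (8 mm over the deck).
- black_tray: Bystander: the same tray, 160 x 120 mm, 73 mm high, but with black handle, pins and lens rims; origin and axes as for the red tray. The three trays stand in a row across the table in any order, each turned up to about 35 degrees either way; loose clutter around them is less than 90 mm tall.
- bottom_tray: Dark grey loose slab 164 (x) x 124 (y) x 6 mm, no handle, 0.7 kg; origin: centre of its underside, z up. Blue open-topped square corner sockets at x = +-60, y = +-42 mm: 30 mm wide inside, 3 mm walls, from 6 mm (floor) to 26 mm (rim) above the origin. Pins have 10 mm play each way. Pins home: red tray's origin is 6 mm above this one, long sides parallel, either way round.

How it is judged:
At the end, for the whole second after the job is handed in: The red tray rests released with all four pins on the socket floors (origin 2 to 11 mm above the bottom tray's, centres within 18 mm, long sides within 0.25 rad), level within 5 degrees, still; the bottom tray flat and within 50 mm of its start, the black tray within 25 mm (horizontal distance between red_tray and bottom_tray below 0.018 m and z of red_tray in the frame of bottom_tray between 0.002 and 0.011 m and angle between the x axis of red_tray and the x axis of bottom_tray, either way round below 0.25 rad and angle between each of red_tray, bottom_tray's own z axis and vertical below 0.09 rad and linear speed of red_tray below 0.02 m/s and angular speed of red_tray below 0.2 rad/s and distance of black_tray from where it was at the start of the episode below 0.025 m and distance of bottom_tray from where it was at the start of the episode below 0.05 m); the robot touches nothing.
It fails at once if the black-handled tray is moved by more than 25 mm (distance of black_tray from where it was at the start of the episode above 0.025 m).
It fails at once if the bottom tray is shoved more than 50 mm or lifted (distance of bottom_tray from where it was at the start of the episode above 0.05 m).
It fails at once if the red-handled tray is tipped by more than 35 degrees (angle between red_tray's own z axis and vertical above 0.61 rad).
It fails at once if the red-handled tray is dropped or slammed onto the bottom tray (faster than 0.75 m/s close above it, a fall of about 30 mm) (linear speed of red_tray above 0.75 m/s and horizontal distance between red_tray and bottom_tray below 0.06 m and z of red_tray in the frame of bottom_tray below 0.05 m).
It also fails if it takes over 40 s, if anything falls off the work surface, if the arm or the gripper's body presses on something with over 40 N, if the wrist force passes 120 N, or if a joint passes its speed limit or range.

### The arm

A 7-joint arm with a two-finger parallel gripper is mounted at the origin on the work surface. World frame = base frame: x ahead of the robot, y to its left, z up, the work surface at z = 0. Lengths are in m, angles in rad, forces in N, time in s.
With the tool pointing down it reaches from about 0.35 to 0.9 m from the base axis. Payload 7.2 kg.
Tool frame: the origin (TCP) lies on the centre line of the jaws, within the pads' length; the fingertips stand 14 mm ahead of it and the grasp point (between the pads) lies 5 mm behind it; y points along the fingers, z is the direction in which the jaws open and shut, and the axes are right-handed (so a half turn about y gives the same grasp; the last joint's range is limited). The gripper opens to 88 mm and grips with 3 to 60 N. Pads are 20 mm wide; open, the fingers measure 115 mm over their backs; the gripper's body (75 mm by 178 mm) begins 61 mm behind the grasp point.
Start: joints at [1.14, 0.411, -0.013, 1.596, 0.006, 1.134, -0.082], TCP at [0.222, -0.584, 0.208] pointing down, gripper open.
Joint ranges: [-2.95, 2.95], [-0.29, 1.99], [-1.47, 1.44], [0.14, 2.54], [-1.03, 4.17], [0.13, 1.85], [-2.86, 2.86]. Speed limits (rad/s): [2.39, 2.39, 3.01, 3.01, 3.14, 3.14, 3.14].

### API

Orientations are given as a unit quaternion [w, x, y, z].
In Python, from cell import ctrl gives the robot as it stands.
- The arm moves only by the tool carry_out, never from a script. Its argument "motion" is a list of rows, each an object of numbers: "x", "y", "z": the shift along the tool's x, y, z in mm; "roll": the turn about the tool's y in rad; "gripper": the opening, from 0 (shut) to 1 (fully open). In form: [{"x": .., "y": .., "z": .., "roll": .., "gripper": ..}, ...]. A call has 1 to 12 rows; each row shifts and turns the commanded pose from where the row before left it, along the tool's axes as they then stand; what a row does not reach is not made up. A row lasts 1/10 s, in which the tool goes at most 50 mm and 8.59 degrees, less where a joint would pass 70% of its speed; a pose out of reach is approached as far as the arm can. A call is refused whole if a number of a shift passes 50 or a number of a turn 0.15, either way. A call with a gripper value outside its range is refused whole. The fingers move at their own pace and stop on an object; "force" is the grip in N (left out, the last holds). Time passes only in rows, so rows that do not move let the fingers close. It gives the time, the measured TCP pose, the force and the opening at its end, in the units of the state.
- ctrl.sense(): the state, without advancing time (a new reading comes with each control period).
- ctrl.read_camera(name): name is "scene" or "side" or "wrist"; returns a dict with "img" (400x640x3 uint8, blue, green, red), "fx", "fy", "cx", "cy" (pixels), "distortion" ([k1, k2, p1, p2, k3] as OpenCV has them; the pictures are not rectified), "cam_to_world" (4x4, takes a point from camera to world coordinates). Camera axes: x right, y up, looking along -z (the intrinsics and any distortion apply to the point x, -y, -z); pixel columns grow to the right and rows downward; lengths in m; the calibration is good to about 2 mm. A picture is of the moment at which its call begins. There is no depth.
- ctrl.hand_in(): hands the job in, once; it reports no verdict.
The state is a dict: "time_s": time; "q": joint angles; "dq": joint speeds; "joint_torque": joint torques, N m; "position": TCP position; "tool_rot": TCP orientation; "ft_force": force on the tool from outside, world axes, zero at the start; "wrist_torque": the same for the moment, N m; "gripper_width": finger opening in m.
Only numpy, scipy, OpenCV 4.12 (cv2) and the standard library are available. Lean on these libraries where they do the work, as an engineer would, in place of code of your own. Each camera call takes 0.05 s, during which the arm holds its last target. There are 200 camera calls.

## Working session

There is one attempt and no reset: what is moved stays moved. The work goes in short steps, Python scripts to look and compute and a tool call to move; the robot and the scene stay as the last step left them, time stands still between calls to the robot, and variables do not carry over. Pictures are saved under pics/ and viewed, about 8 in all and at most 12, crops included, and the job is handed in when it is done.

Besides the shell and the picture viewer there is one more tool, called after ">>>" by a JSON object that holds its "api" and its "payload", one argument or row to a line. carry_out: Moves the arm, as the interface text tells. Its arguments: {"type":"object","properties":{"motion":{"type":"array","items":{"type":"object","properties":{"x":{"type":"number"},"y":{"type":"number"},"z":{"type":"number"},"roll":{"type":"number"},"gripper":{"type":"number"}}}},"force":{"type":"number"}},"required":["motion"]}

```bash
mkdir -p pics; ls; cat > h.py <<'E'
import numpy as np,cv2
from cell import ctrl
from scipy.spatial.transform import Rotation as R
def ray(c,uv):
    K=np.array([[c['fx'],0,c['cx']],[0,c['fy'],c['cy']],[0,0,1]])
    p=cv2.undistortPoints(np.array(uv,float).reshape(-1,1,2),K,np.array(c['distortion'],float))[:,0]
    T=np.array(c['cam_to_world']); d=np.c_[p[:,0],-p[:,1],-np.ones(len(p))]@T[:3,:3].T
    return T[:3,3],d
def plane(c,uv,z):
    o,d=ray(c,uv); return o+d*((z-o[2])/d[:,2])[:,None]
E
python3 - <<'E'
from h import *
s=ctrl.sense();print({k:np.round(v,3) for k,v in s.items()})
q=s['tool_rot'];print(R.from_quat([*q[1:],q[0]]).as_matrix().round(3))
a=[ctrl.read_camera(n) for n in('scene','side')]
for n,c in zip(('scene','side'),a): cv2.imwrite(f'pics/{n}0.png',c['img']); print(n,np.round(c['cam_to_world'],3).tolist())
E
```

```text
pics
{'time_s': np.float64(0.0), 'q': array([ 1.14 ,  0.412, -0.013,  1.597,  0.006,  1.134, -0.082]), 'dq': array([ 0.001,  0.   ,  0.   , -0.001, -0.   , -0.   , -0.001]), 'joint_torque': array([ 0.0000e+00, -5.8796e+01,  6.4200e-01, -2.9108e+01, -5.4000e-02,
        1.8000e-02,  0.0000e+00]), 'position': array([ 0.222, -0.584,  0.207]), 'tool_rot': array([ 0.127, -0.128,  0.696, -0.695]), 'ft_force': array([ 0.707,  0.366, -0.06 ]), 'wrist_torque': array([ 0.038,  0.035, -0.003]), 'gripper_width': np.float64(0.088)}
[[-0.935 -0.001  0.355]
 [-0.355  0.001 -0.935]
 [ 0.    -1.    -0.002]]
scene [[0.113, -0.821, 0.559, 0.997], [0.994, 0.097, -0.058, -0.057], [-0.006, 0.562, 0.827, 0.744], [0.0, 0.0, 0.0, 1.0]]
side [[-0.823, 0.408, -0.394, 0.176], [-0.567, -0.589, 0.575, 0.487], [0.003, 0.697, 0.717, 0.681], [0.0, 0.0, 0.0, 1.0]]
```

View pics/scene0.png

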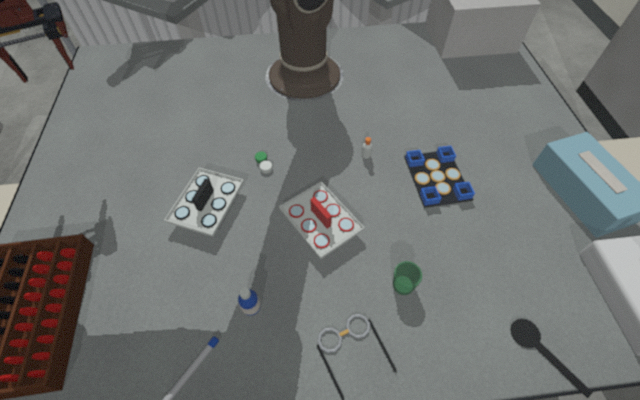

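View pics/side0.png

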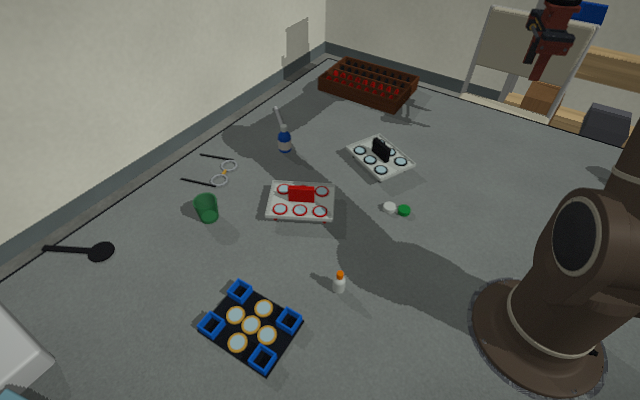

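```bash
cat >> h.py <<'E'
def rect(P):
    (c,(w,h),a)=cv2.minAreaRect((P[:,:2]*1000).astype(np.float32))
    if w<h: w,h,a=h,w,a+90
    a=(a+90)%180-90
    return np.round(c,1),round(w,1),round(h,1),round(a,2)
def blobs(m,amin):
    cs,_=cv2.findContours(m,cv2.RETR_EXTERNAL,cv2.CHAIN_APPROX_NONE)
    return [c for c in cs if cv2.contourArea(c)>amin]
def masks(img):
    hsv=cv2.cvtColor(img,cv2.COLOR_BGR2HSV);H,S,V=cv2.split(hsv)
    return dict(red=(((H<8)|(H>172))&(S>150)&(V>70)).astype('u1')*255,
      blue=((H>105)&(H<125)&(S>150)&(V>50)).astype('u1')*255, white=((S<40)&(V>135)).astype('u1')*255)
E
python3 - <<'E'
from h import *
for n in('scene','side'):
    c=ctrl.read_camera(n);m=masks(c['img'])
    print(n)
    k=np.ones((9,9),'u1')
    B=[b for b in blobs(m['blue'],40)]
    pts=[]
    for b in B:
        p=plane(c,b.reshape(-1,2),.026); r=rect(p); print('blue',b.reshape(-1,2).mean(0).round(),r)
    for b in blobs(m['red'],60):
        p=plane(c,b.reshape(-1,2),.05); print('red',b.reshape(-1,2).mean(0).round(),rect(p))
    w=cv2.morphologyEx(m['white'],cv2.MORPH_CLOSE,k)
    for b in blobs(w,800):
        p=plane(c,b.reshape(-1,2),.034); print('white',b.reshape(-1,2).mean(0).round(),rect(p))
E
```

```text
scene
blue [248. 300.] (array([ 725.2, -174. ]), 33.4, 27.9, -65.83)
blue [430. 195.] (array([517.5, 253.9]), 47.0, 44.0, 5.61)
blue [463. 190.] (array([512.5, 337. ]), 47.3, 40.3, 2.83)
blue [415. 158.] (array([400.3, 249. ]), 45.7, 41.1, 4.43)
blue [446. 154.] (array([395.7, 330.3]), 46.2, 40.0, 3.32)
red [  9. 377.] (array([ 823.8, -580.7]), 33.3, 11.0, 83.43)
red [ 36. 373.] (array([ 822.6, -536.2]), 30.8, 11.2, 83.43)
red [ 13. 360.] (array([ 795.1, -582.9]), 35.4, 13.2, 83.41)
red [ 41. 356.] (array([ 792.9, -536.6]), 31.6, 11.7, 83.42)
red [ 19. 343.] (array([ 766. , -583.5]), 35.3, 13.9, 83.4)
red [ 45. 339.] (array([ 764.2, -538.1]), 31.7, 14.1, 83.4)
red [ 24. 326.] (array([ 736.2, -584.5]), 35.1, 16.4, 83.38)
red [ 49. 323.] (array([ 735. , -539.2]), 32.2, 14.8, 83.38)
red [ 28. 311.] (array([ 706.1, -585.4]), 37.2, 17.9, 69.17)
red [ 54. 307.] (array([ 705.5, -539.9]), 32.9, 17.4, 83.37)
red [ 33. 296.] (array([ 678.3, -586.4]), 36.5, 18.0, 83.36)
red [ 58. 293.] (array([ 675.5, -540.7]), 32.1, 18.2, 83.36)
red [ 37. 282.] (array([ 649.2, -587.9]), 36.6, 18.8, 83.34)
red 
[... 917 characters left out ...]
.7, 322.3, 23.11)
side
blue [262. 359.] (array([385.7, 335.6]), 43.8, 41.7, 2.99)
blue [211. 325.] (array([503. , 342.1]), 46.5, 42.2, 2.9)
blue [289. 321.] (array([390. , 253.8]), 43.9, 42.9, 3.21)
blue [240. 291.] (array([507.4, 260.4]), 46.5, 42.7, 3.5)
blue [284. 137.] (array([ 748.3, -193.5]), 44.2, 33.2, -55.2)
blue [589.  12.] (array([  139.7, -1838.9]), 296.6, 127.7, 88.7)
red [302. 193.] (array([551.5, -13.9]), 125.3, 55.8, 29.8)
white [ 13. 349.] (array([765.9, 549.6]), 161.3, 64.1, -24.65)
white [293. 203.] (array([553.7,  -9. ]), 155.7, 120.8, 30.43)
white [383. 156.] (array([ 470.2, -271. ]), 166.9, 120.8, -25.36)
white [139.  79.] (array([1509., -545.]), 1767.1, 1425.6, -24.95)
```

>>> {"api": "carry_out", "payload": {
  "motion": [
    {"roll": -0.15,"gripper": 1},
    {"roll": -0.01,"x": -20,"z": -12},
    {"x": -40,"z": -23},
    {"x": -40,"z": -23},
    {"x": -40,"z": -23},
    {"x": -40,"z": -23},
    {"x": -40,"z": -23},
    {"x": -40,"z": -23},
    {"x": -40,"z": -23},
    {"x": -40,"z": -23},
    {"x": -40,"z": -23},
    {"x": -40,"z": -23}
  ]
}}

```text
invalid input
```

>>> {"api": "carry_out", "payload": {
  "motion": [
    {"x": -40,"z": -23},
    {"x": -40,"z": -23},
    {"x": -40,"z": -23},
    {"x": -20,"z": -12},
    {"x": -10,"z": -6},
    {},
    {}
  ]
}}

```text
invalid input
```

```bash
python3 - <<'E'
from h import *
s=ctrl.sense();print(s['time_s'],np.round(s['position'],4),np.round(s['q'],2),np.round(s['ft_force'],2))
q=s['tool_rot'];print(R.from_quat([*q[1:],q[0]]).as_matrix().round(3))
c=ctrl.read_camera('wrist');cv2.imwrite('pics/w1.png',c['img']);print(np.round(c['cam_to_world'],3).tolist())
m=masks(c['img'])
for b in blobs(m['red'],150):
    print('red',cv2.contourArea(b),b.reshape(-1,2).mean(0).round(),rect(plane(c,b.reshape(-1,2),.073)),rect(plane(c,b.reshape(-1,2),.034)))
E
```

```text
0.2 [ 0.2217 -0.584   0.2075] [ 1.14  0.41 -0.01  1.6   0.01  1.13 -0.08] [-1.15 -0.64  0.61]
[[-0.935 -0.     0.355]
 [-0.355  0.001 -0.935]
 [ 0.    -1.    -0.001]]
[[0.354, 0.89, 0.288, 0.301], [-0.935, 0.337, 0.108, -0.553], [-0.002, -0.308, 0.952, 0.384], [0.0, 0.0, 0.0, 1.0]]
```

View pics/w1.png

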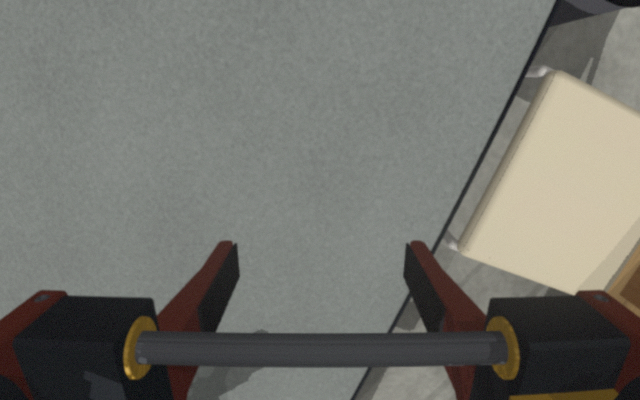

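The picture shows only table and fingers (tips near (230,245) and (412,245)): the arm did not move. The calls were refused, probably because every row must give all fields.

>>> {"api": "carry_out", "payload": {
  "motion": [
    {"x": 0,"y": 0,"z": 0,"roll": -0.15,"gripper": 1},
    {"x": -20,"y": 0,"z": -12,"roll": -0.01,"gripper": 1},
    {"x": -40,"y": 0,"z": -23,"roll": 0,"gripper": 1},
    {"x": -40,"y": 0,"z": -23,"roll": 0,"gripper": 1},
    {"x": -40,"y": 0,"z": -23,"roll": 0,"gripper": 1},
    {"x": -40,"y": 0,"z": -23,"roll": 0,"gripper": 1},
    {"x": -40,"y": 0,"z": -23,"roll": 0,"gripper": 1},
    {"x": -40,"y": 0,"z": -23,"roll": 0,"gripper": 1},
    {"x": -40,"y": 0,"z": -23,"roll": 0,"gripper": 1},
    {"x": -40,"y": 0,"z": -23,"roll": 0,"gripper": 1}
  ]
}}

```text
time_s: 1.25
position: [0.4193, -0.2432, 0.2083]
tool_rot: [-0.183, 0.183, -0.683, 0.683]
ft_force: [1.0, -1.0, -0.4]
gripper_width: 0.0875
```

>>> {"api": "carry_out", "payload": {
  "motion": [
    {"x": -40,"y": 0,"z": -23,"roll": 0,"gripper": 1},
    {"x": -40,"y": 0,"z": -23,"roll": 0,"gripper": 1},
    {"x": -40,"y": 0,"z": -23,"roll": 0,"gripper": 1},
    {"x": -40,"y": 0,"z": -23,"roll": 0,"gripper": 1},
    {"x": -40,"y": 0,"z": -23,"roll": 0,"gripper": 1},
    {"x": -22,"y": 0,"z": -13,"roll": 0,"gripper": 1},
    {"x": -11,"y": 0,"z": -6,"roll": 0,"gripper": 1},
    {"x": 0,"y": 0,"z": 0,"roll": 0,"gripper": 1},
    {"x": 0,"y": 0,"z": 0,"roll": 0,"gripper": 1}
  ]
}}

```text
time_s: 2.15
position: [0.5531, -0.014, 0.2078]
tool_rot: [-0.182, 0.183, -0.683, 0.683]
ft_force: [0.5, 0.1, 0.6]
gripper_width: 0.0879
```

```bash
python3 - <<'E'
from h import *
s=ctrl.sense();print(s['time_s'],np.round(s['position'],4),np.round(s['q'],2),np.round(s['ft_force'],2))
q=s['tool_rot'];print(R.from_quat([*q[1:],q[0]]).as_matrix().round(3))
c=ctrl.read_camera('wrist');cv2.imwrite('pics/w2.png',c['img']);print(np.round(c['cam_to_world'],3).tolist())
m=masks(c['img'])
for b in blobs(m['red'],150):
    print('red',cv2.contourArea(b),b.reshape(-1,2).mean(0).round(),rect(plane(c,b.reshape(-1,2),.073)),rect(plane(c,b.reshape(-1,2),.029)))
E
```

```text
2.15 [ 0.5531 -0.014   0.2078] [ 0.26  0.32 -0.41  1.75  0.14  1.1  -1.24] [0.51 0.07 0.58]
[[-0.867 -0.001  0.498]
 [-0.498 -0.001 -0.867]
 [ 0.001 -1.     0.   ]]
[[0.497, 0.825, 0.268, 0.626], [-0.868, 0.473, 0.153, 0.029], [-0.0, -0.308, 0.951, 0.384], [0.0, 0.0, 0.0, 1.0]]
red 660.5 [349. 216.] (array([539.2, -52.7]), 29.0, 28.2, 30.56) (array([526.9, -64.3]), 33.1, 32.2, 30.56)
red 656.5 [288. 216.] (array([ 5.093e+02, -5.000e-01]), 29.0, 28.2, 28.83) (array([492.7,  -4.7]), 33.1, 32.2, 28.83)
red 742.0 [350. 174.] (array([575.3, -31.8]), 29.0, 28.7, -60.08) (array([568.1, -40.4]), 33.1, 32.7, -60.08)
red 735.5 [286. 174.] (array([545.6,  19.9]), 29.1, 28.7, -60.26) (array([534.2,  18.7]), 33.2, 32.7, -60.26)
red 802.5 [318. 180.] (array([554.8,  -8.5]), 66.6, 11.5, 29.98) (array([544.7, -13.8]), 76.0, 13.2, 29.98)
red 844.5 [351. 128.] (array([612. , -10.3]), 29.3, 29.3, -14.21) (array([609.9, -15.9]), 33.5, 33.5, -14.21)
red 853.5 [285. 128.] (array([582.4,  41.3]), 29.4, 29.3, -15.89) (array([576.1,  43.1]), 33.6, 33.4, -15.89)
```

View pics/w2.png

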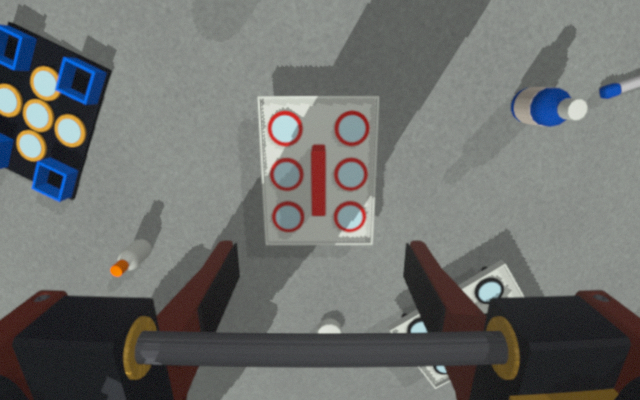

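The red tray is centred at about (318,172) px and squared to the jaws, with the bottom tray upper left. The lens centres put the tray at (551,-11) mm and the handle puts it at (554,-9), angle 30.0°. I'll use (552.5,-10).

>>> {"api": "carry_out", "payload": {
  "motion": [
    {"x": -1.5,"y": 20,"z": -3.5,"roll": 0,"gripper": 1},
    {"x": 0,"y": 30,"z": 0,"roll": 0,"gripper": 1},
    {"x": 0,"y": 30,"z": 0,"roll": 0,"gripper": 1},
    {"x": 0,"y": 25,"z": 0,"roll": 0,"gripper": 1},
    {"x": 0,"y": 20,"z": 0,"roll": 0,"gripper": 1},
    {"x": 0,"y": 15,"z": 0,"roll": 0,"gripper": 1},
    {"x": 0,"y": 8,"z": 0,"roll": 0,"gripper": 1},
    {"x": 0,"y": 5,"z": 0,"roll": 0,"gripper": 1},
    {"x": 0,"y": 0,"z": 0,"roll": 0,"gripper": 1},
    {"x": 0,"y": 0,"z": 0,"roll": 0,"gripper": 1}
  ]
}}

```text
time_s: 3.2
position: [0.5537, -0.009, 0.0557]
tool_rot: [-0.183, 0.182, -0.683, 0.683]
ft_force: [0.2, 0.1, 0.9]
gripper_width: 0.0878
```

>>> {"api": "carry_out", "payload": {
  "motion": [
    {"x": 0,"y": 0,"z": 0,"roll": 0,"gripper": 0},
    {"x": 0,"y": 0,"z": 0,"roll": 0,"gripper": 0},
    {"x": 0,"y": 0,"z": 0,"roll": 0,"gripper": 0},
    {"x": 0,"y": 0,"z": 0,"roll": 0,"gripper": 0},
    {"x": 0,"y": 0,"z": 0,"roll": 0,"gripper": 0},
    {"x": 0,"y": 0,"z": 0,"roll": 0,"gripper": 0},
    {"x": 0,"y": 0,"z": 0,"roll": 0,"gripper": 0},
    {"x": 0,"y": 0,"z": 0,"roll": 0,"gripper": 0},
    {"x": 0,"y": 0,"z": 0,"roll": 0,"gripper": 0},
    {"x": 0,"y": 0,"z": 0,"roll": 0,"gripper": 0}
  ],
  "force": 35
}}

```text
time_s: 4.2
position: [0.5534, -0.0088, 0.0551]
tool_rot: [-0.183, 0.183, -0.683, 0.683]
ft_force: [0.2, -0.4, -0.4]
gripper_width: 0.0131
```

>>> {"api": "carry_out", "payload": {
  "motion": [
    {"x": 0,"y": -3,"z": 0,"roll": 0,"gripper": 0},
    {"x": 0,"y": -7,"z": 0,"roll": 0,"gripper": 0},
    {"x": 0,"y": -12,"z": 0,"roll": 0,"gripper": 0},
    {"x": 0,"y": -18,"z": 0,"roll": 0,"gripper": 0},
    {"x": 0,"y": -20,"z": 0,"roll": 0,"gripper": 0},
    {"x": 0,"y": -20,"z": 0,"roll": 0,"gripper": 0},
    {"x": 0,"y": -18,"z": 0,"roll": 0,"gripper": 0},
    {"x": 0,"y": -12,"z": 0,"roll": 0,"gripper": 0},
    {"x": 0,"y": -7,"z": 0,"roll": 0,"gripper": 0},
    {"x": 0,"y": -3,"z": 0,"roll": 0,"gripper": 0},
    {"x": 0,"y": 0,"z": 0,"roll": 0,"gripper": 0}
  ]
}}

```text
time_s: 5.3
position: [0.5531, -0.0087, 0.175]
tool_rot: [-0.183, 0.183, -0.683, 0.683]
ft_force: [-0.4, -0.7, -1.9]
gripper_width: 0.0133
```

```bash
python3 - <<'E'
from h import *
s=ctrl.sense();print(s['time_s'],np.round(s['position'],4),np.round(s['q'],2),np.round(s['ft_force'],2),s['gripper_width'])
q=s['tool_rot'];M=R.from_quat([*q[1:],q[0]]).as_matrix();print(M.round(3))
c=ctrl.read_camera('wrist');m=masks(c['img'])
side=ctrl.read_camera('side')['img']
cv2.imwrite('pics/lift.png',np.vstack([c['img'][:300],side[100:400]]))
tot=[]
for b in blobs(m['blue'],300):
    print('blue',cv2.contourArea(b),b.reshape(-1,2).mean(0).round(),rect(plane(c,b.reshape(-1,2),.026)))
L=[]
for b in blobs(m['red'],150):
    p=plane(c,b.reshape(-1,2),.029+s['position'][2]-.0551); print('red',b.reshape(-1,2).mean(0).round(),rect(p))
E
```

```text
5.3 [ 0.5531 -0.0087  0.175 ] [ 0.25  0.35 -0.41  1.79  0.16  1.03 -1.27] [-0.42 -0.71 -1.94] 0.013289930476046857
[[-0.866 -0.     0.499]
 [-0.499 -0.    -0.866]
 [ 0.    -1.     0.   ]]
blue 1667.5 [ 37. 188.] (array([399.3, 245.2]), 50.0, 48.6, -87.0)
blue 1151.0 [576. 112.] (array([ 734.6, -184.7]), 41.4, 38.2, -65.38)
blue 2056.5 [63. 82.] (array([514.9, 250.8]), 49.9, 43.1, -86.21)
blue 521.0 [ 6. 51.] (array([515.8, 310.9]), 39.6, 18.2, 17.42)
red [381. 284.] (array([538.6, -63.5]), 29.3, 10.2, 86.57)
red [261. 284.] (array([497.4,   7.9]), 29.3, 10.0, -28.23)
red [374. 233.] (array([567.4, -38.6]), 35.0, 34.8, -60.11)
red [268. 233.] (array([533.2,  20.8]), 35.0, 34.3, 28.47)
red [321. 252.] (array([537. , -16.8]), 93.0, 17.7, 29.93)
red [378. 159.] (array([609.2, -14.8]), 35.0, 34.7, 75.75)
red [264. 159.] (array([575.2,  44.7]), 35.0, 34.6, -60.36)
```

View pics/lift.png

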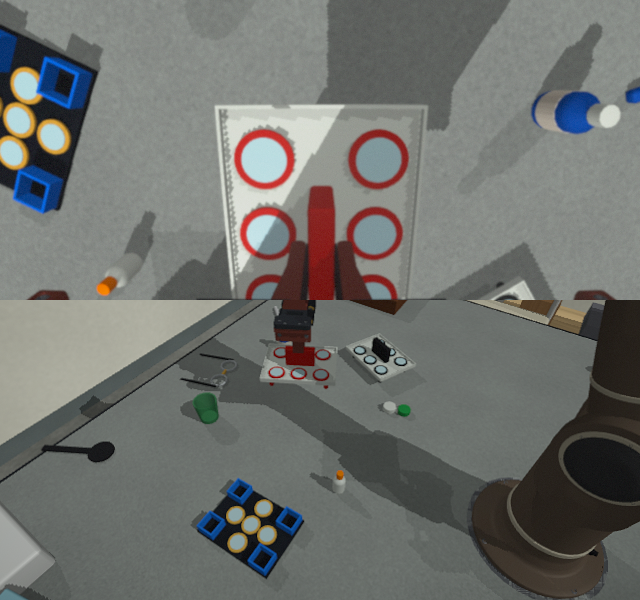

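The tray hangs level in the grip, with no visible tilt. Next I turn it by +0.468 rad and carry it over to the bottom tray at about (451,295) mm.

>>> {"api": "carry_out", "payload": {
  "motion": [
    {"x": 0,"y": 0,"z": 0,"roll": 0.04,"gripper": 0},
    {"x": 0,"y": 0,"z": 0,"roll": 0.08,"gripper": 0},
    {"x": 0,"y": 0,"z": 0,"roll": 0.1,"gripper": 0},
    {"x": 0,"y": 0,"z": 0,"roll": 0.1,"gripper": 0},
    {"x": 0,"y": 0,"z": 0,"roll": 0.08,"gripper": 0},
    {"x": 0,"y": 0,"z": 0,"roll": 0.05,"gripper": 0},
    {"x": 0,"y": 0,"z": 0,"roll": 0.018,"gripper": 0},
    {"x": 0,"y": 0,"z": 0,"roll": 0,"gripper": 0}
  ]
}}

```text
time_s: 6.2
position: [0.553, -0.0086, 0.1745]
tool_rot: [0.019, -0.02, 0.707, -0.707]
ft_force: [0.2, 0.1, -2.4]
gripper_width: 0.0132
```

>>> {"api": "carry_out", "payload": {
  "motion": [
    {"x": 2,"y": 0,"z": -8,"roll": 0,"gripper": 0},
    {"x": 5,"y": 0,"z": -18,"roll": 0,"gripper": 0},
    {"x": 8,"y": 0,"z": -28,"roll": 0,"gripper": 0},
    {"x": 10,"y": 0,"z": -36,"roll": 0,"gripper": 0},
    {"x": 10,"y": 0,"z": -38,"roll": 0,"gripper": 0},
    {"x": 10,"y": 0,"z": -38,"roll": 0,"gripper": 0},
    {"x": 10,"y": 0,"z": -38,"roll": 0,"gripper": 0},
    {"x": 10,"y": 0,"z": -36,"roll": 0,"gripper": 0},
    {"x": 8,"y": 0,"z": -30,"roll": 0,"gripper": 0},
    {"x": 6,"y": 0,"z": -22,"roll": 0,"gripper": 0},
    {"x": 3,"y": 0,"z": -12,"roll": 0,"gripper": 0},
    {"x": 2,"y": 0,"z": -5,"roll": 0,"gripper": 0}
  ]
}}

```text
time_s: 7.4
position: [0.4517, 0.2966, 0.175]
tool_rot: [0.02, -0.02, 0.707, -0.707]
ft_force: [-0.5, -0.6, -1.4]
gripper_width: 0.0131
```

>>> {"api": "carry_out", "payload": {
  "motion": [
    {"x": 0,"y": 5,"z": 0,"roll": 0,"gripper": 0},
    {"x": 0,"y": 10,"z": 0,"roll": 0,"gripper": 0},
    {"x": 0,"y": 15,"z": 0,"roll": 0,"gripper": 0},
    {"x": 0,"y": 15,"z": 0,"roll": 0,"gripper": 0},
    {"x": 0,"y": 10,"z": 0,"roll": 0,"gripper": 0},
    {"x": 0,"y": 5,"z": 0,"roll": 0,"gripper": 0},
    {"x": 0,"y": 0,"z": 0,"roll": 0,"gripper": 0}
  ]
}}

```text
time_s: 8.1
position: [0.4524, 0.2945, 0.1142]
tool_rot: [-0.019, 0.02, -0.707, 0.707]
ft_force: [-0.8, -0.5, -1.1]
gripper_width: 0.0134
```

```bash
python3 - <<'E'
from h import *
s=ctrl.sense();print(s['time_s'],np.round(s['position'],4),np.round(s['q'],2),np.round(s['ft_force'],2),s['gripper_width'])
q=s['tool_rot'];M=R.from_quat([*q[1:],q[0]]).as_matrix();print(M.round(3))
o=[]
for n in('scene','side'):
    c=ctrl.read_camera(n);m=masks(c['img']);u,v=(440,165) if n=='scene' else (255,300)
    o.append(cv2.resize(c['img'][max(0,v-95):v+95,u-130:u+130],None,fx=1.5,fy=1.5) if 0 else cv2.resize(c['img'][v-95:v+95,u-130:u+130],(520,380)))
    for b in blobs(m['blue'],30):print(n,b.reshape(-1,2).mean(0).round(),rect(plane(c,b.reshape(-1,2),.026)))
    for b in blobs(m['red'],30):
        p=b.reshape(-1,2).mean(0)
        if p[0]>150:print('red',p.round(),rect(plane(c,b.reshape(-1,2),.029+s['position'][2]-.0551)))
cv2.imwrite('pics/above.png',cv2.resize(np.vstack(o),(410,600)))
E
```

```text
8.1 [0.4524 0.2945 0.1142] [-0.32  0.41 -0.44  1.88  0.22  0.9  -2.38] [-0.78 -0.51 -1.13] 0.013449614641458153
[[-0.999 -0.001  0.054]
 [-0.054 -0.001 -0.999]
 [ 0.001 -1.     0.001]]
scene [213. 342.] (array([ 797.5, -239.7]), 13.2, 11.3, -46.58)
scene [248. 300.] (array([ 724.8, -174.7]), 32.4, 29.5, -67.76)
scene [466. 196.] (array([528.3, 337.8]), 41.3, 15.4, -81.69)
scene [430. 196.] (array([518.5, 254.2]), 47.9, 41.6, 5.29)
scene [463. 186.] (array([501.6, 339.6]), 34.9, 19.5, 88.23)
scene [412. 158.] (array([400.8, 241.6]), 46.1, 29.2, 4.58)
red [454. 147.] (array([429.1, 321. ]), 38.1, 11.6, -17.65)
side [263. 362.] (array([385.6, 335.8]), 43.7, 41.8, 2.99)
side [207. 330.] (array([502.4, 354. ]), 45.4, 18.1, 3.19)
side [294. 324.] (array([378.6, 253.6]), 43.1, 21.1, -86.96)
side [284. 137.] (array([ 746.2, -195.2]), 45.5, 32.4, -51.75)
side [576.  11.] (array([  194.4, -1836.7]), 291.9, 71.6, -88.99)
red [255. 334.] (array([400.9, 326.3]), 33.7, 33.7, 34.6)
red [232. 319.] (array([449.2, 329.1]), 33.9, 33.8, -55.4)
red [279. 301.] (array([405.2, 258.3]), 33.9, 32.7, 34.64)
red [251. 294.] (array([457.8, 272.6]), 72.2, 56.6, 3.33)
```

View pics/above.png

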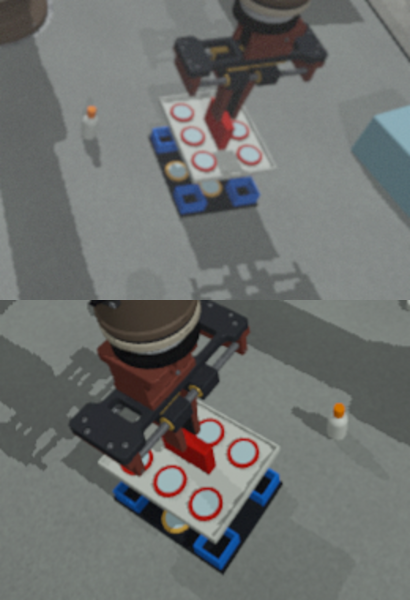

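The tray is above the sockets and parallel to them. From the side view its centre is (451,295) mm. The sockets, corrected for wall visibility, also come out at (451,295) in both views, at 3.1°. Lowering gently.

>>> {"api": "carry_out", "payload": {
  "motion": [
    {"x": 0,"y": 4,"z": 0,"roll": 0,"gripper": 0},
    {"x": 0,"y": 7,"z": 0,"roll": 0,"gripper": 0},
    {"x": 0,"y": 7,"z": 0,"roll": 0,"gripper": 0},
    {"x": 0,"y": 7,"z": 0,"roll": 0,"gripper": 0},
    {"x": 0,"y": 7,"z": 0,"roll": 0,"gripper": 0},
    {"x": 0,"y": 6,"z": 0,"roll": 0,"gripper": 0},
    {"x": 0,"y": 5,"z": 0,"roll": 0,"gripper": 0},
    {"x": 0,"y": 4,"z": 0,"roll": 0,"gripper": 0},
    {"x": 0,"y": 2,"z": 0,"roll": 0,"gripper": 0},
    {"x": 0,"y": 1,"z": 0,"roll": 0,"gripper": 0},
    {"x": 0,"y": 0,"z": 0,"roll": 0,"gripper": 0}
  ]
}}

```text
time_s: 9.3
position: [0.4525, 0.2953, 0.065]
tool_rot: [-0.019, 0.019, -0.707, 0.707]
ft_force: [-0.2, 0.1, -2.3]
gripper_width: 0.0133
```

>>> {"api": "carry_out", "payload": {
  "motion": [
    {"x": 0,"y": 1,"z": 0,"roll": 0,"gripper": 0},
    {"x": 0,"y": 1,"z": 0,"roll": 0,"gripper": 0},
    {"x": 0,"y": 1,"z": 0,"roll": 0,"gripper": 0},
    {"x": 0,"y": 0.5,"z": 0,"roll": 0,"gripper": 0},
    {"x": 0,"y": 0,"z": 0,"roll": 0,"gripper": 0},
    {"x": 0,"y": 0,"z": 0,"roll": 0,"gripper": 0}
  ]
}}

```text
time_s: 9.9
position: [0.4524, 0.2953, 0.0616]
tool_rot: [0.019, -0.019, 0.707, -0.707]
ft_force: [-0.9, 0.5, -2.7]
gripper_width: 0.0134
```

>>> {"api": "carry_out", "payload": {
  "motion": [
    {"x": 0,"y": 0.5,"z": 0,"roll": 0,"gripper": 0},
    {"x": 0,"y": 0.5,"z": 0,"roll": 0,"gripper": 0},
    {"x": 0,"y": 0,"z": 0,"roll": 0,"gripper": 0}
  ]
}}

```text
time_s: 10.2
position: [0.4525, 0.2954, 0.061]
tool_rot: [-0.02, 0.019, -0.707, 0.707]
ft_force: [-2.2, -1.5, 3.5]
gripper_width: 0.0132
```

The force changed sign at exactly the expected home height, so the pins are on the socket floors. Releasing.

>>> {"api": "carry_out", "payload": {
  "motion": [
    {"x": 0,"y": 0,"z": 0,"roll": 0,"gripper": 0.3},
    {"x": 0,"y": 0,"z": 0,"roll": 0,"gripper": 0.5},
    {"x": 0,"y": 0,"z": 0,"roll": 0,"gripper": 0.6},
    {"x": 0,"y": 0,"z": 0,"roll": 0,"gripper": 0.6},
    {"x": 0,"y": 0,"z": 0,"roll": 0,"gripper": 0.6},
    {"x": 0,"y": 0,"z": 0,"roll": 0,"gripper": 0.6}
  ]
}}

```text
time_s: 10.8
position: [0.4524, 0.2953, 0.0605]
tool_rot: [-0.019, 0.019, -0.707, 0.707]
ft_force: [0.1, 0.2, 0.3]
gripper_width: 0.052
```

>>> {"api": "carry_out", "payload": {
  "motion": [
    {"x": 0,"y": -5,"z": 0,"roll": 0,"gripper": 0.6},
    {"x": 0,"y": -15,"z": 0,"roll": 0,"gripper": 0.6},
    {"x": 0,"y": -25,"z": 0,"roll": 0,"gripper": 0.6},
    {"x": 0,"y": -30,"z": 0,"roll": 0,"gripper": 0.6},
    {"x": 0,"y": -30,"z": 0,"roll": 0,"gripper": 0.6},
    {"x": 0,"y": -25,"z": 0,"roll": 0,"gripper": 0.6},
    {"x": 0,"y": -15,"z": 0,"roll": 0,"gripper": 0.6},
    {"x": 0,"y": -5,"z": 0,"roll": 0,"gripper": 0.6},
    {"x": 0,"y": 0,"z": 0,"roll": 0,"gripper": 0.6}
  ]
}}

```text
time_s: 11.7
position: [0.4526, 0.2954, 0.2111]
tool_rot: [0.02, -0.019, 0.707, -0.707]
ft_force: [0.7, -0.2, -0.2]
gripper_width: 0.0527
```

```bash
python3 - <<'E'
from h import *
s=ctrl.sense();print(s['time_s'],np.round(s['position'],4),np.round(s['ft_force'],2),s['gripper_width'])
o=[]
for n in('scene','side','wrist'):
    c=ctrl.read_camera(n);m=masks(c['img']);u,v=dict(scene=(440,165),side=(255,300),wrist=(320,200))[n]
    if n!='wrist':o.append(cv2.resize(c['img'][v-95:v+95,u-130:u+130],(410,300)))
    for b in blobs(m['blue'],30):
        r=rect(plane(c,b.reshape(-1,2),.026))
        if abs(r[0][0]-450)<100 and abs(r[0][1]-295)<100:print(n,'blue',r)
    for b in blobs(m['red'],30):
        r=rect(plane(c,b.reshape(-1,2),.035))
        if abs(r[0][0]-450)<100 and abs(r[0][1]-295)<100:print(n,'red',r)
    if n=='side':
        w=cv2.morphologyEx(m['white'],cv2.MORPH_CLOSE,np.ones((9,9),'u1'))
        for b in blobs(w,800):print('white',rect(plane(c,b.reshape(-1,2),.034)))
cv2.imwrite('pics/done.png',np.vstack(o))
E
```

```text
11.7 [0.4526 0.2954 0.2111] [ 0.72 -0.21 -0.17] 0.05270731474993562
scene red (array([417.6, 317.7]), 64.1, 12.2, 4.49)
side blue (array([375.6, 345.2]), 52.3, 29.0, 45.83)
side blue (array([500.7, 360.8]), 40.5, 4.6, 2.76)
side red (array([400. , 326.7]), 33.8, 33.0, -6.64)
side red (array([448.9, 328.9]), 33.5, 33.2, 34.59)
side red (array([496.2, 331.5]), 35.2, 32.8, -44.11)
side red (array([404.5, 258.9]), 32.4, 31.6, 34.63)
side red (array([469.2, 273.9]), 95.8, 56.8, 3.38)
white (array([761.7, 578.7]), 185.0, 71.8, 0.74)
white (array([452.1, 293.4]), 165.2, 122.3, 3.25)
white (array([ 469.6, -271.6]), 169.8, 123.6, -24.94)
white (array([  54.4, -940.3]), 237.2, 110.9, 87.1)
white (array([  659. , -1077.1]), 1672.2, 951.1, 35.12)
white (array([1722.3,  -86.6]), 1767.1, 414.5, -24.92)
wrist red (array([403.2, 259. ]), 34.1, 33.0, 3.93)
wrist red (array([399.5, 327.5]), 34.1, 31.9, 2.19)
wrist red (array([451.5, 261.9]), 33.8, 33.6, -86.83)
wrist red (array([447.9, 329.8]), 33.7, 32.8, 2.24)
wrist red (array([441.1, 295.5]), 75.7, 13.5, 3.38)
wrist red (array([499.4, 264.3]), 33.5, 33.1, -86.72)
wrist red (array([495.7, 333. ]), 33.5, 33.1, -87.11)
```

View pics/done.png

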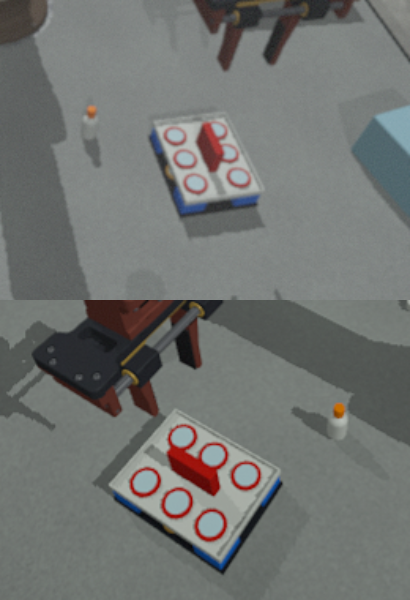

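Both views show the red tray sitting level and flush on the sockets, with the gripper clear. The wrist and side views agree on the lens positions at the seated height. Centre is about (450,296) mm, angle 3.3°.

```bash
python3 -c "
from cell import ctrl
print(ctrl.hand_in())"
```

```text
the job is handed in; nothing more can be done
None
```

The red tray is stacked on the bottom tray, and I handed the job in at about 12 s of the 40 s allowed. I gripped its handle, lifted it level, turned it about 27° to line up with the sockets, lowered it gently and let go.

**Last checks:**
- **Fit:** contact came within a millimetre of the height expected with all four pins on the socket floors. The side and wrist views, read at that height, agree on the lens positions to about 3 mm. The tray looks level in both pictures.
- **Position:** the red tray is centred at about (450, 296) mm at 3.3°. Before I set the tray down, I measured the bottom tray at (451, 295) mm and 3.1°. Its sockets are mostly hidden now, so I did not measure it again.
- **Black tray:** its measured position changed by less than 1 mm.
- **Robot:** the gripper is about 150 mm above where it let go and touches nothing.

**Refused calls:** my first two move calls were refused as "invalid input" because the rows left out some fields. Nothing moved, and no other check failed or disagreed.

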